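# Set a scored glass strip over the breaking edge and bring down the hold-down bar

## Task

Get the scored glass strip ready for snapping off its end square: by pushing alone, never lifting it, bring its long side flush against the aluminium fence of the breaking block and slide it along until the black score line lies right over the block's steel breaking edge, so that the end square overhangs. Then tip the hold-down bar with the red knob over from its open position so that it comes to rest on the strip and keeps it there. Leave the weighing boat, marker pen, vial and timer where they are.

Things in the scene. Friction and masses are not known exactly. Their poses are not given: they have to be found in the camera images.
- block: Fixed white breaking block, 130 (x) x 220 (y) x 40 (z) mm, origin: centre of its underside, turned up to 0.3 rad. The strip slides along its y axis; the breaking edge is the steel-faced top edge at y = -110 mm. Its x axis points away from the robot to the aluminium fence, 14 mm wide, 6 mm high above the top, all along the block; its straight face looks to -x, at x = +22 mm.
- break_edge (a point): The point of the breaking edge over which the middle of the score line must lie: x = +3, y = -110, z = +40 mm in the block's frame.
- strip: Loose pale green glass strip, 38 (x) x 170 (y) x 8 (z) mm, 0.13 kg, lying flat on the block, off the fence and a little crooked. Origin: centre of its underside; y runs along it, the scored end is the -y end, towards the breaking edge. A push of 1 to 2 N slides it. Flush against the fence its middle lies at x = +3 mm in the block's frame.
- score (a point): Middle of the score line, on the top face of the strip, 38 mm from its -y end: a black ink line across the whole strip.
- strip_tail (a point): Centre of the end face of the strip away from the breaking edge (its +y end), 4 mm above the block's top.
- strip_mid (a point): Centre of the glass strip (half-way up, 4 mm above the block's top).
- hold_down (a joint): Angle of the steel hold-down bar (22 mm wide, 12 thick, 0.35 kg), rad: 0 = level on the glass; 1.57 = upright; 1.95 = open, leaning back behind the fence (to the block's +x) on its stop, where it starts and stays by its weight. Pushed over below about 1.4 it sinks by itself on a damped hinge within about 4 s and stays down by its weight. With no glass under it, it sinks to -0.16.
- hold_down_knob (a point): Centre of the red ball knob, 26 mm in diameter, on the free end of the hold-down bar, 107 mm from the bar's pin. The pin runs along the block's y axis, so the knob lies at x = 52 - 107 cos(angle), y = -88, z = 57 + 107 sin(angle) mm in the block's frame.
- weigh_boat: White weighing boat 76 x 76 x 18 mm on the bench below the breaking edge, to catch the square; origin: centre of its underside. Leave it there.
- marker: Marker pen, 130 mm long (its y axis), 15 mm thick, lying on the bench; origin: centre of its underside. Leave it.
- vial: Brown vial with a black cap, 25 mm in diameter, 73 mm high, standing on the bench; origin: centre of its underside. Leave it.
- timer: Bench timer 66 x 68 x 18 mm lying on the bench; origin: centre of its underside. Leave it.
There are look-alikes about, which are no part of the job. What is shaped like the strip but orange or yellow is not meant.

How it is judged (in metres and radians):
On the way, in this order (a step that is already met when the one before it is completed fails the run):
1. the strip lies flush against the fence with its score line over the breaking edge, the bar still open (y of score in the frame of block between -0.113 and -0.107 m and x of strip_mid in the frame of block between 0 and 0.006 m and angle between the y axis of strip and the y axis of block, either way round below 0.035 rad and z of strip_mid in the frame of block between 0.04 and 0.048 m and value of joint hold_down above 1.2 rad), for 0.2 s.
2. the hold-down bar lies on the strip (value of joint hold_down between -0.04 and 0.04 rad), for 0.2 s.
At the end, for the whole second after the job is handed in: The score line lies within 3 mm of the breaking edge, the strip lies flat on the block with its long side within 3 mm of the fence and within 2 degrees of parallel to it, at rest, and the hold-down bar lies level on it (within 0.04 rad) (all of step 2 and y of score in the frame of block between -0.113 and -0.107 m and x of strip_mid in the frame of block between 0 and 0.006 m and angle between the y axis of strip and the y axis of block, either way round below 0.035 rad and z of strip_mid in the frame of block between 0.04 and 0.048 m and linear speed of strip below 0.01 m/s); the robot touches nothing.
It fails at once if the glass strip is lifted or tipped (z of strip_mid in the frame of block above 0.052 m or angle between strip's own z axis and vertical above 0.1 rad).
It fails at once if the glass strip falls off the block (z of strip_mid in the frame of block below 0.036 m).
It fails at once if the weighing boat, marker pen, vial or timer is moved (more than 25 mm) (distance of any of weigh_boat, marker, vial, timer from where it was at the start of the episode above 0.025 m).
It also fails if it takes over 67 s, if anything falls off the work surface, if the arm or the gripper's body presses on something with over 40 N, if the wrist force passes 120 N, or if a joint passes its speed limit or range.

## Robot

A 6-joint arm with a two-finger parallel gripper is mounted at the origin on a cart in front of the work surface, level with it; the furniture and walls round the work are solid. World frame = base frame: x ahead of the robot, y to its left, z up, the work surface at z = 0. Lengths are in mm, angles in degrees, forces in N, time in s.
With the tool pointing down it reaches from about 350 to 850 mm from the base axis. Payload 8.1 kg.
Tool frame: the origin (TCP) lies between the finger pads; the fingertips stand 17 mm ahead of it and the grasp point (between the pads) lies 2 mm behind it; z points along the fingers, y is the line along which they close (so a half turn about z gives the same grasp; the last joint's range is limited). The gripper opens to 85 mm and grips with 20 to 120 N. Pads are 22 mm wide; open, the fingers measure 114 mm over their backs; the gripper's body (76 mm by 85 mm) begins 54 mm behind the grasp point. The pads swing forward as they close: fully open they stand 13 mm farther back than shut.
Start: joints at [63.117, 7.471, 85.268, -0, 87.261, -4.893], TCP at [224.647, 556.362, 248.292] pointing down, gripper open.
Joint ranges: [-169.43, 169.43], [-51.17, 129.36], [1.28, 143.12], [-76.62, 256.62], [0, 156.53], [-152.29, 152.29]. Speed limits (degrees/s): [136.94, 136.94, 159.86, 180, 180, 180].

## Interface

Orientations are given as [roll, pitch, yaw] about the fixed x, y, z axes, in that order (R = Rz(yaw) Ry(pitch) Rx(roll)).
In Python, from bench import sense, snapshot, hand_in, trace, place_of gives the robot as it stands.
- The arm moves only by the shell command python3 -m handwheel 'ROWS' [FORCE]. ROWS is JSON, a list of rows, each a list of 7 numbers: the opening, from -1 (shut) to 1 (fully open), then the shift along the tool's x, y, z in cm, then the turn, a rotation vector about the tool's x, y, z in rad. A call has 1 to 12 rows; each row shifts and turns the commanded pose from where the row before left it, along the tool's axes as they then stand; what a row does not reach is not made up. A row lasts 1/12 s, in which the tool goes at most 41.7 mm and 7.16 degrees, less where a joint would pass 70% of its speed; a pose out of reach is approached as far as the arm can. A call with a gripper value outside its range is refused whole. The fingers move at their own pace and stop on an object; FORCE is the grip in N (left out, the last holds). Time passes only in rows, so rows that do not move let the fingers close. It gives the time, the measured TCP pose, the force, the opening and the grip force at its end, in the units of the state.
- sense(): the state, without advancing time (a new reading comes with each control period).
- snapshot(name): name is "side" or "top" or "wrist"; returns a dict with "image" (480x640x3 uint8, red, green, blue), "intrinsics" (3x3 intrinsics, pixels), "k1" (the pictures are not rectified: a ray, as slopes to the right and down, at radius r is drawn at 1 + k1 r^2 times it, then the intrinsics apply), "R" (3x3) and "t" (3): a world point X has camera coordinates R X + t. Camera axes: x right, y down, z forward; pixel columns grow to the right and rows downward; lengths in mm; the calibration is good to about 2 mm. A picture is of the moment at which its call begins. There is no depth.
- hand_in(): hands the job in; it is judged then, once.
Trained networks look in a picture, given as the dict that the camera call returned (one of the last four; its "shot" number tells which), for a name from the list of things; names that differ only in an ending like _2 or _b are one class to them, and where a whole thing is asked for, a point or a joint stands for the part that bears it (a point fixed in the world has none). Each returns a list of dicts, best first, with "conf" (0 to 1); they miss things now and then, are a little off and sometimes report something else, mostly with a low value. They report only what shows in the picture. A call takes as long as a camera call. They do not tell look-alikes from the thing itself.
- trace(picture, query): "pixels" (480x640 bool, what is visible of it).
- place_of(picture, query): "location" ([x, y, z] in mm, in world coordinates, good to about 4 mm: a listed point, or the origin of a listed thing).
The state is a dict: "time": time; "joint_pos": joint angles; "qd": joint speeds; "joint_efforts": joint torques, N m; "tool_pos": TCP position; "tcp_rot": TCP orientation; "ft_force": force on the tool from outside, world axes, zero at the start; "wrist_torque": the same for the moment, N m; "finger_gap": finger opening in mm; "grip_force": force on a finger pad.
Only numpy, scipy, OpenCV 4.12 (cv2) and the standard library are available. Lean on these libraries where they do the work, as an engineer would, in place of code of your own. Each camera call takes 0.05 s, during which the arm holds its last target. There are 200 camera calls.

## Working session

There is one attempt and no reset: what is moved stays moved. The work goes in short steps, Python scripts to look and compute and a shell command to move; the robot and the scene stay as the last step left them, time stands still between calls to the robot, and variables do not carry over. Pictures are saved under pics/ and viewed, at most 10 in all, crops included, and the job is handed in when it is done.

```bash
mkdir -p pics; ls
python3 - <<'E'
from bench import *
import cv2,numpy as np
s=sense();print(s)
for n in ("top","side"):
    p=snapshot(n);cv2.imwrite(f"pics/{n}0.png",p["image"][:,:,::-1])
    print(n,p["intrinsics"],p["k1"],p["R"],p["t"])
    for q in ("block","break_edge","strip","score","strip_tail","strip_mid","hold_down_knob","weigh_boat","marker","vial","timer"):
        print(q,[(np.round(d["location"],0).tolist(),round(d["conf"],2)) for d in place_of(p,q)][:3])
E
```

```text
pics
{'time': 0.0, 'joint_pos': array([ 6.31157869e+01,  7.51556923e+00,  8.53315476e+01,  1.50923322e-03,
        8.72612615e+01, -4.89277205e+00]), 'qd': array([-0.01824872,  0.0500514 ,  0.06822685,  0.0400498 , -0.01845263,
       -0.04139035]), 'joint_efforts': array([-2.16653054e-03, -5.69399321e+01, -5.00542259e+01, -8.19689558e-04,
        1.46614504e-02, -2.57907044e-05]), 'tool_pos': array([224.40701231, 555.87984791, 247.21785797]), 'tcp_rot': array([-1.79892145e+02, -1.07455956e-02,  1.58008475e+02]), 'ft_force': array([ 0.25876975, -0.38166218,  0.14266126]), 'wrist_torque': array([ 0.0288235 , -0.00020568, -0.02533799]), 'grip_force': 0.0, 'finger_gap': 85.23467324401557}
top [[458.71760823   0.         318.13814633]
 [  0.         458.71760823 240.91814768]
 [  0.           0.           1.        ]] 0.020714585138741654 [[ 0.00772738 -0.99985562  0.0151335 ]
 [-0.98902123 -0.00987529 -0.14744313]
 [ 0.14757129 -0.013828   -0.98895475]] [-196.13040007  496.97700282 1264.51353285]
block [([523.0, -69.0, 2.0], 0.71)]
break_edge [([502.0, -178.0, 36.0], 0.77)]
strip [([437
[... 869 characters left out ...]
160.39614626 959.57874322]
block [([525.0, -69.0, 1.0], 0.66)]
break_edge [([505.0, -176.0, 43.0], 0.75)]
strip [([483.0, -432.0, 2.0], 0.73), ([619.0, -586.0, 4.0], 0.71), ([440.0, 205.0, 3.0], 0.69)]
score [([430.0, 163.0, 8.0], 0.97), ([506.0, -116.0, 49.0], 0.94), ([443.0, -420.0, 8.0], 0.79)]
strip_tail [([703.0, -608.0, 2.0], 0.97), ([568.0, -460.0, 4.0], 0.73), ([456.0, 291.0, 3.0], 0.67)]
strip_mid [([438.0, 210.0, 2.0], 0.83), ([510.0, -69.0, 45.0], 0.82), ([620.0, -592.0, -1.0], 0.64)]
hold_down_knob [([592.0, -170.0, 156.0], 0.77)]
weigh_boat [([485.0, -223.0, -1.0], 0.97)]
marker [([407.0, -5.0, 4.0], 0.81)]
vial [([599.0, 134.0, -1.0], 0.64)]
timer [([367.0, -201.0, 6.0], 0.68)]
```

View pics/top0.png

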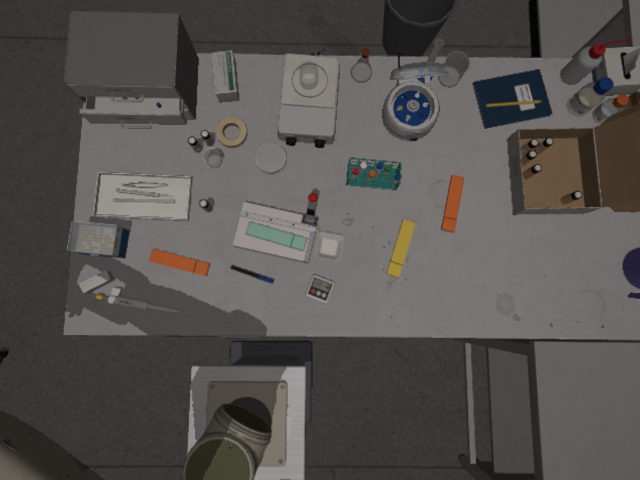

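View pics/side0.png

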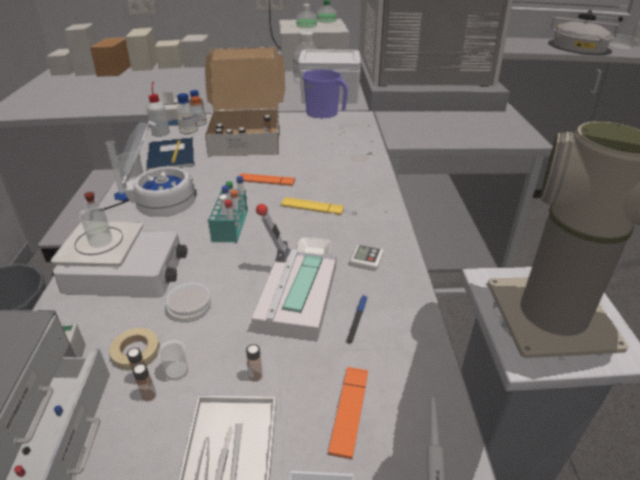

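The target is the pale green strip on the white block at top view (276,235). The orange strips (180,263) and (453,204) and the yellow one (401,248) are look-alikes lying on the bench. The bar's red knob is at (313,198). I'll move above the block and confirm with the wrist camera.

```bash
python3 -m handwheel '[[1,0,0,0,0,0,-0.085],[1,0,0,0,0,0,-0.085],[1,-1.9,-3.3,0,0,0,0],[1,-1.9,-3.3,0,0,0,0],[1,-1.9,-3.3,0,0,0,0],[1,-1.9,-3.3,0,0,0,0],[1,-1.9,-3.3,0,0,0,0],[1,-1.9,-3.3,0,0,0,0],[1,-1.9,-3.3,0,0,0,0],[1,-1.9,-3.3,0,0,0,0],[1,-1.9,-3.3,0,0,0,0],[1,-1.9,-3.3,0,0,0,0]]'
python3 -m handwheel '[[1,-1.9,-3.3,0,0,0,0],[1,-1.9,-3.3,0,0,0,0],[1,-1.9,-3.3,0,0,0,0],[1,-1.9,-3.3,0,0,0,0],[1,-1.9,-3.3,0,0,0,0],[1,-1.9,-3.3,0,0,0,0],[1,-1.9,-3.3,0,0,0,0],[1,0,0,0,0,0,0],[1,0,0,0,0,0,0]]'
cat > h.py <<'E'
from bench import *
import cv2,numpy as np
def proj(p,X):
    c=np.atleast_2d(X)@np.array(p["R"]).T+p["t"]; s=c[:,:2]/c[:,2:]
    s=s*(1+p["k1"]*(s**2).sum(1,keepdims=True)); K=np.array(p["intrinsics"])
    return s@K[:2,:2].T+K[:2,2]
def unproj(p,uv,z):
    K=np.array(p["intrinsics"])
    s=cv2.undistortPoints(np.float64(np.atleast_2d(uv))[:,None],K,np.array([p["k1"],0,0,0.]))[:,0]
    R=np.array(p["R"]);d=np.c_[s,np.ones(len(s))]@R; o=-R.T@p["t"]
    return o+d*((z-o[2])/d[:,2])[:,None]
E
python3 - <<'E'
from h import *
s=sense();print(s["tool_pos"],s["tcp_rot"],s["joint_pos"])
p=snapshot("wrist");cv2.imwrite("pics/w0.png",p["image"][:,:,::-1]);np.save("w0.npy",p,allow_pickle=True)
for q in ("block","break_edge","strip","score","strip_tail","strip_mid","hold_down_knob"):
    print(q,[(np.round(d["location"],0).tolist(),round(d["conf"],2)) for d in place_of(p,q)][:2])
E
```

```text
time: 2.2
tool_pos: [340.4, 192.0, 248.5]
tcp_rot: [180.0, 0.1, 167.8]
ft_force: [1.5, -0.7, -0.1]
finger_gap: 85.5
grip_force: 0.0
time: 2.95
tool_pos: [421.3, -62.2, 248.2]
tcp_rot: [180.0, -0.0, 167.5]
ft_force: [-0.5, 0.0, 0.1]
finger_gap: 85.4
grip_force: 0.0
[421.30150517 -62.1964027  248.20913256] [ 1.79999511e+02 -2.71423032e-02  1.67504956e+02] [-1.53022746e+01 -2.05811322e+01  1.11206169e+02 -8.40909494e-04
  8.94020969e+01 -9.28072214e+01]
block [([520.0, -72.0, 0.0], 0.78)]
break_edge [([504.0, -176.0, 40.0], 0.59)]
strip [([441.0, 205.0, 2.0], 0.89), ([510.0, -70.0, 42.0], 0.79)]
score [([444.0, -420.0, 11.0], 0.98), ([501.0, -120.0, 46.0], 0.78)]
strip_tail [([532.0, 10.0, 50.0], 0.88), ([566.0, -459.0, 6.0], 0.88)]
strip_mid [([484.0, -431.0, 4.0], 0.91), ([511.0, -71.0, 43.0], 0.78)]
hold_down_knob []
```

View pics/w0.png

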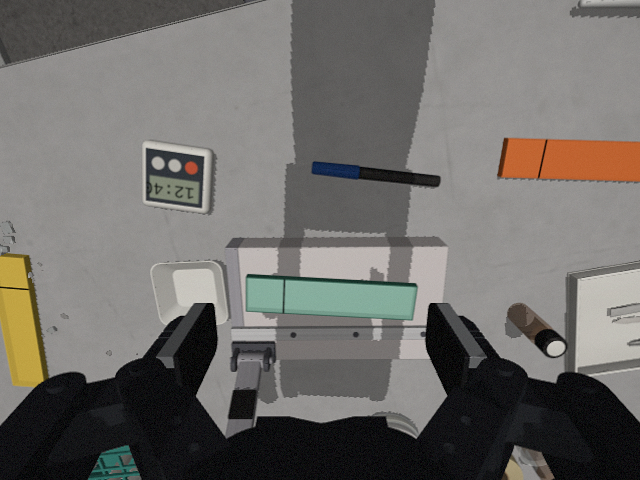

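Run:
```python
from h import *
p=np.load("w0.npy",allow_pickle=True).item();im=p["image"]
g=im.astype(int); m=((g[:,:,1]-g[:,:,0]>18)&(g[:,:,1]>70)).astype(np.uint8); m[:230]=0;m[370:]=0;m[:,:225]=0;m[:,460:]=0
m=cv2.morphologyEx(m,cv2.MORPH_CLOSE,np.ones((7,7)))
m=cv2.morphologyEx(m,cv2.MORPH_OPEN,np.ones((5,5)))
c=max(cv2.findContours(m,0,2)[0],key=cv2.contourArea)
r=cv2.boxPoints(cv2.minAreaRect(c));print("strip box px",r.round(1).tolist())
print("world z48",unproj(p,r,48).round(1).tolist())
cv2.imwrite("pics/w0c.png",cv2.resize(im[225:375,220:460,::-1],None,fx=3.3,fy=3.3,interpolation=cv2.INTER_CUBIC))
th=np.deg2rad(-12.3)
```

```text
strip box px [[244.10000610351562, 311.0], [246.0, 276.5], [416.3999938964844, 285.79998779296875], [414.5, 320.3999938964844]]
world z48 [[506.1, -160.4, 48.0], [470.0, -148.0, 48.0], [515.9, 13.6, 48.0], [553.8, 6.4, 48.0]]
```

View pics/w0c.png

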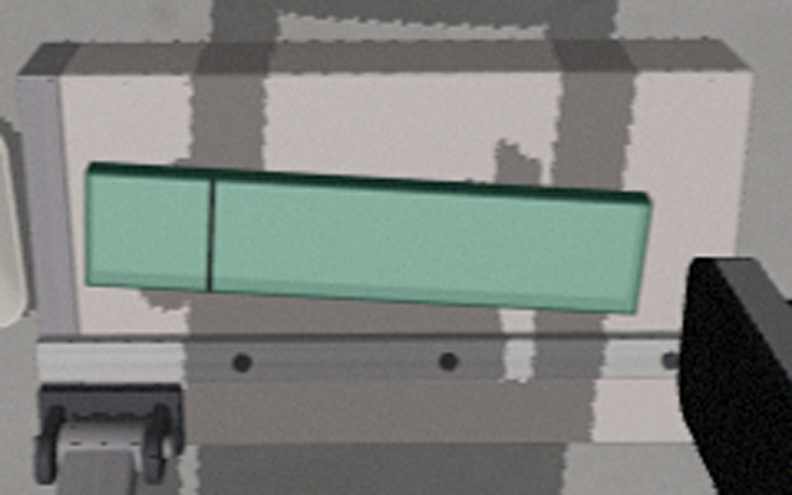

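The crop confirms the green strip: its top-face corners are at crop (92,175), (650,205), (636,313) and (88,285), with the score from (212,180) to (210,290). The fence face runs along v≈335 and the block's left edge from (20,75) to (38,335).

Run:
```python
from h import *
p=np.load("w0.npy",allow_pickle=True).item()
U=lambda pts,z:unproj(p,np.array(pts)/3.3+[220-.35,225-.35],z)[:,:2]
near=U([(20,75),(750,72)],40);print("near",near.round(1).tolist(),np.linalg.norm(near[1]-near[0]))
le=U([(20,75),(37,330)],40);re=U([(750,72),(738,250)],40)
f=U([(80,340),(680,333)],46);
ang=lambda a:np.degrees(np.arctan2(*(a[1]-a[0])[::-1]))
print("angles near-90",ang(near)-90,"fence",ang(f)-90,"left",ang(le),"right",ang(re))
th=np.radians(ang(near)-90);
bx=np.array([np.cos(th),np.sin(th)]);by=np.array([-bx[1],bx[0]])
# origin: near corners (-65,-110),(-65,110)
O=near.mean(0)+65*bx;print("O",O,"th",np.degrees(th))
B=lambda P:((P-O)@np.c_[bx,by]).round(1).tolist()
print("fence in block",B(f));
print("strip",B(U([(92,175),(650,205),(636,313),(88,285)],48)),"score",B(U([(212,180),(210,290)],48)))
print("cam",-np.array(p["R"]).T@p["t"])
```

```text
near [[438.9, -161.4], [484.6, 50.0]] 216.25102285273695
angles near-90 -12.20335706412446 fence -11.677076132923077 left -13.388455367902912 right -10.119027751655997
O [525.29139449 -69.46002337] th -12.20335706412446
fence in block [[20.8, -95.0], [19.1, 92.7]]
strip [[-36.2, -87.1], [-25.7, 79.5], [10.8, 77.9], [0.4, -90.7]] score [[-34.4, -51.5], [2.3, -53.4]]
cam [345.98201233 -45.19509688 373.76679635]
```

```bash
python3 -m handwheel '[[1,-2.2,0.5,0,0,0,-0.005],[1,-2.1,0.5,0,0,0,0],[1,0,0,3.8,0,0,0],[1,0,0,3.8,0,0,0],[1,0,0,3.8,0,0,0],[1,0,0,3.8,0,0,0],[1,0,0,2.5,0,0,0],[1,0,0,0.8,0,0,0],[1,0,0,0,0,0,0],[1,0,0,0,0,0,0]]'
python3 - <<'E'
from h import *
s=sense();print(s["tool_pos"],s["tcp_rot"],s["ft_force"])
p=snapshot("wrist");cv2.imwrite("pics/w1.png",p["image"][:,:,::-1])
p=snapshot("side");cv2.imwrite("pics/s1.png",cv2.resize(p["image"][200:350,200:420,::-1],None,fx=3.5,fy=3.5))
E
```

```text
time: 4.18
tool_pos: [466.0, -59.5, 64.4]
tcp_rot: [-180.0, 0.0, 168.1]
ft_force: [-0.5, -0.3, 1.3]
finger_gap: 85.4
grip_force: 0.0
[466.03127781 -59.476146    64.38399672] [-1.79999233e+02  3.96163714e-02  1.68068814e+02] [-0.50821682 -0.30387243  1.27047114]
```

View pics/s1.png

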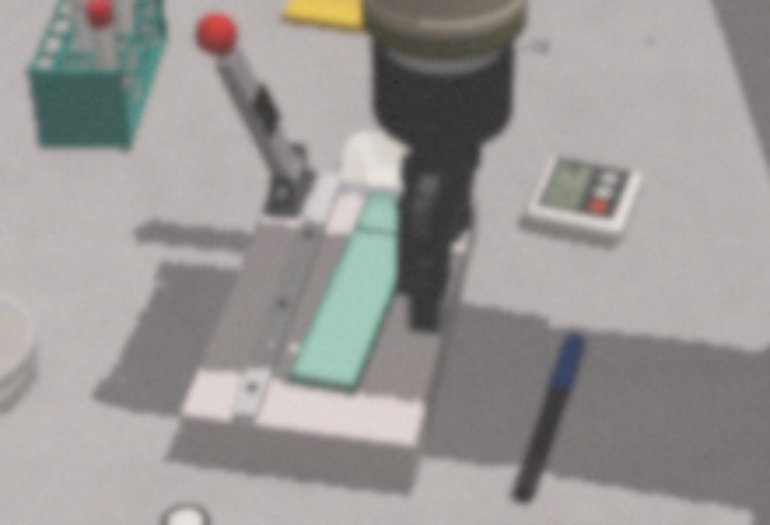

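The open fingers stand clear on the robot side of the strip, at crop (420,310). I'll lower them until they nearly touch the block.

```bash
python3 -m handwheel '[[1,0,0,1.0,0,0,0],[1,0,0,0.4,0,0,0],[1,0,0,0,0,0,0]]'; python3 -m handwheel '[[1,0,0,0.2,0,0,0],[1,0,0,0,0,0,0]]'; python3 -m handwheel '[[1,0,0,0.15,0,0,0],[1,0,0,0,0,0,0]]'
```

```text
time: 4.53
tool_pos: [465.1, -59.6, 48.8]
tcp_rot: [180.0, -0.0, 168.0]
ft_force: [-0.3, -0.5, -0.3]
finger_gap: 85.4
grip_force: 0.0
time: 4.7
tool_pos: [465.2, -59.6, 47.1]
tcp_rot: [180.0, -0.0, 168.0]
ft_force: [0.7, -0.5, -0.5]
finger_gap: 85.6
grip_force: 0.0
time: 4.87
tool_pos: [465.3, -59.6, 45.6]
tcp_rot: [180.0, -0.0, 168.0]
ft_force: [0.1, 0.1, -0.2]
finger_gap: 85.4
grip_force: 0.0
```

```bash
python3 -m handwheel '[[1,-0.4,0,0,0,0,0],[1,-0.4,0,0,0,0,0],[1,-0.3,0,0,0,0,0],[1,-0.3,0,0,0,0,0],[1,-0.3,0,0,0,0,0],[1,-0.3,0,0,0,0,0],[1,-0.3,0,0,0,0,0],[1,-0.3,0,0,0,0,0],[1,-0.2,0,0,0,0,0],[1,0,0,0,0,0,0]]'; python3 -m handwheel '[[1,-0.2,0,0,0,0,0],[1,-0.1,0,0,0,0,0],[1,0,0,0,0,0,0]]';  python3 -m handwheel '[[1,-0.1,0,0,0,0,0],[1,-0.1,0,0,0,0,0],[1,0,0,0,0,0,0]]'
```

```text
time: 5.7
tool_pos: [493.3, -65.5, 45.8]
tcp_rot: [180.0, 0.0, 168.0]
ft_force: [0.5, -1.2, -0.4]
finger_gap: 84.8
grip_force: 0.0
time: 5.95
tool_pos: [495.9, -66.1, 45.8]
tcp_rot: [-180.0, 0.0, 168.0]
ft_force: [0.2, 0.5, 0.9]
finger_gap: 84.8
grip_force: 0.0
time: 6.2
tool_pos: [497.9, -66.5, 45.8]
tcp_rot: [180.0, 0.0, 168.0]
ft_force: [0.0, 0.3, -0.8]
finger_gap: 85.4
grip_force: 0.2
```

```bash
for i in 1; do python3 -m handwheel '[[1,-0.1,0,0,0,0,0],[1,0,0,0,0,0,0]]'; done; python3 -m handwheel '[[1,-0.1,0,0,0,0,0],[1,0,0,0,0,0,0]]'
python3 - <<'E'
from h import *
print(sense()["ft_force"])
p=snapshot("wrist");cv2.imwrite("pics/w2.png",p["image"][:,:,::-1])
E
```

```text
time: 6.37
tool_pos: [498.4, -66.6, 45.7]
tcp_rot: [180.0, -0.0, 168.0]
ft_force: [-1.8, 1.5, 2.0]
finger_gap: 85.4
grip_force: 1.5
time: 6.53
tool_pos: [498.5, -66.6, 45.5]
tcp_rot: [180.0, -0.2, 168.0]
ft_force: [-7.7, 1.4, 5.3]
finger_gap: 85.3
grip_force: 4.1
[-7.67553278  1.42107814  5.28198388]
```

View pics/w2.png

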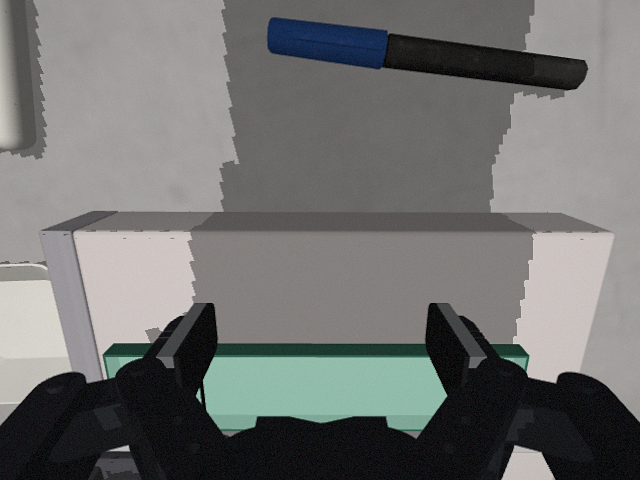

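```bash
python3 -m handwheel '[[1,1.0,0,0,0,0,0],[1,1.0,0,0,0,0,0],[1,0,0,-4.0,0,0,0],[-1,0,2.2,0,0,0,0],[-1,-1.0,2.2,0,0,0,0],[-1,-1.0,2.2,0,0,0,0],[-1,-1.0,2.2,0,0,0,0],[-1,-1.0,2.2,0,0,0,0],[-1,-1.0,0,0,0,0,0],[-1,0,0,0,0,0,0],[-1,0,0,0,0,0,0],[-1,0,0,0,0,0,0]]' 20
python3 -m handwheel '[[-1,0,0,1.0,0,0,0],[-1,0,0,0.8,0,0,0],[-1,0,0,0.4,0,0,0],[-1,0,0,0,0,0,0]]'
python3 - <<'E'
from h import *
O=np.array([525.3,-69.5]);th=np.radians(-12.2);bx=np.array([np.cos(th),np.sin(th)]);by=np.array([-bx[1],bx[0]])
s=sense();d=s["tool_pos"][:2]-O;print(d@bx,d@by,s["tcp_rot"])
p=snapshot("wrist");cv2.imwrite("pics/w3.png",p["image"][:,:,::-1])
E
```

```text
time: 7.58
tool_pos: [551.2, 34.1, 85.5]
tcp_rot: [-180.0, -0.0, 168.0]
ft_force: [0.0, 0.3, -0.3]
finger_gap: -0.0
grip_force: 0.0
time: 7.92
tool_pos: [550.0, 34.2, 61.6]
tcp_rot: [-180.0, -0.2, 168.0]
ft_force: [-0.4, 0.2, -0.3]
finger_gap: -0.1
grip_force: 0.0
2.2497992540980047 106.62655964102954 [-179.96301005   -0.19382313  168.00772706]
```

View pics/w3.png

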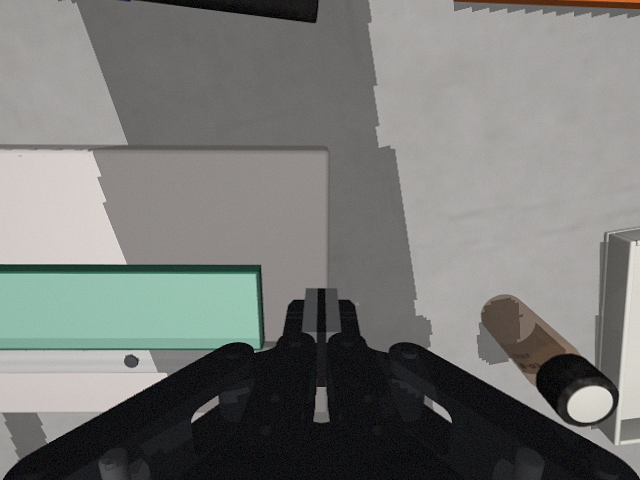

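```bash
python3 -m handwheel '[[-1,0,0,0.15,0,0,0],[-1,-0.05,-0.4,0,0,0,0],[-1,0,-0.4,0,0,0,0],[-1,0,-0.4,0,0,0,0],[-1,0,-0.3,0,0,0,0],[-1,0,-0.3,0,0,0,0],[-1,0,-0.3,0,0,0,0],[-1,0,-0.3,0,0,0,0],[-1,0,-0.3,0,0,0,0],[-1,0,-0.3,0,0,0,0],[-1,0,-0.3,0,0,0,0],[-1,0,-0.3,0,0,0,0]]'
python3 -m handwheel '[[-1,0,-0.3,0,0,0,0],[-1,0,-0.3,0,0,0,0],[-1,0,-0.3,0,0,0,0],[-1,0,-0.3,0,0,0,0],[-1,0,-0.3,0,0,0,0],[-1,0,-0.3,0,0,0,0],[-1,0,-0.3,0,0,0,0],[-1,0,-0.3,0,0,0,0],[-1,0,-0.3,0,0,0,0],[-1,0,-0.2,0,0,0,0],[-1,0,0,0,0,0,0],[-1,0,0,0,0,0,0]]'
python3 - <<'E'
from h import *
O=np.array([525.3,-69.5]);th=np.radians(-12.2);bx=np.array([np.cos(th),np.sin(th)]);by=np.array([-bx[1],bx[0]])
s=sense();d=s["tool_pos"][:2]-O;print(d@bx,d@by,s["tcp_rot"],s["ft_force"])
E
```

```text
time: 8.97
tool_pos: [544.9, -1.0, 62.4]
tcp_rot: [180.0, 0.0, 168.0]
ft_force: [0.1, 1.8, 0.8]
finger_gap: 0.2
grip_force: 0.9
time: 9.97
tool_pos: [538.6, -29.5, 62.1]
tcp_rot: [-180.0, -0.0, 168.0]
ft_force: [-0.6, -0.8, 0.0]
finger_gap: -0.1
grip_force: 0.0
4.5171890965970265 41.871727428877215 [-1.79975635e+02 -2.29200306e-02  1.68020310e+02] [-0.55804575 -0.7829083   0.03135805]
```

```bash
python3 -m handwheel '[[-1,0,1.0,0,0,0,0],[-1,0,0,-3.0,0,0,0],[-1,3.0,-1.0,-2.0,0,0,0],[-1,3.0,-2.0,-1.5,0,0,0],[-1,3.0,-2.0,-1.5,0,0,0],[-1,1.0,-3.8,-1.0,0,0,0],[-1,0,-3.5,0,0,0,0],[-1,0,0,0,0,0,0],[-1,0,0,0,0,0,0]]'
python3 - <<'E'
from h import *
p=snapshot("wrist");np.save("w4.npy",p,allow_pickle=True);cv2.imwrite("pics/w4.png",p["image"][:,:,::-1])
print(sense()["tool_pos"])
E
```

```text
time: 10.72
tool_pos: [417.5, -120.0, 152.7]
tcp_rot: [-180.0, 0.1, 167.8]
ft_force: [-0.4, 0.5, 0.2]
finger_gap: -0.1
grip_force: 0.0
[ 417.64355953 -118.9278847   152.34558616]
```

View pics/w4.png

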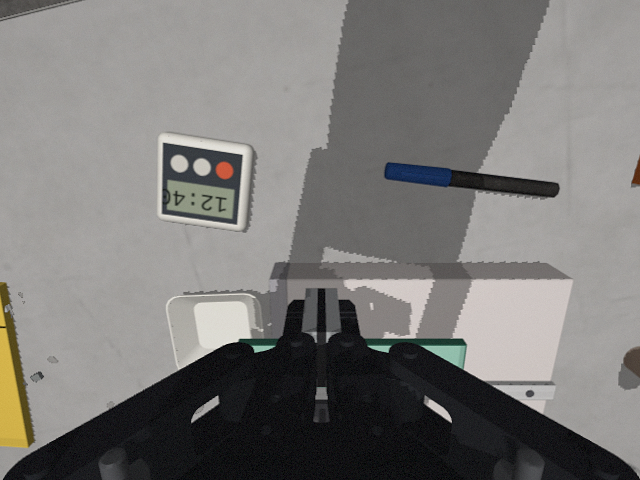

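```bash
python3 -m handwheel '[[-1,0,3.3,-1.2,0,0,0],[-1,0,3.3,0,0,0,0],[-1,-3.0,0,0,0,0,0],[-1,-3.0,0,0,0,0,0],[-1,-3.0,0,0,0,0,0],[-1,-3.0,0,0,0,0,0],[-1,0,0,0,0,0,0],[-1,0,0,0,0,0,0]]'
python3 - <<'E'
from h import *
p=snapshot("wrist");np.save("w5.npy",p,allow_pickle=True)
cv2.imwrite("pics/w5.png",p["image"][:,:,::-1])
print(sense()["tool_pos"])
E
```

```text
time: 11.43
tool_pos: [549.2, -77.4, 162.4]
tcp_rot: [180.0, -0.2, 168.2]
ft_force: [-0.1, 0.5, -0.7]
finger_gap: 0.1
grip_force: 0.0
[548.39264307 -77.50638352 162.8366071 ]
```

View pics/w5.png

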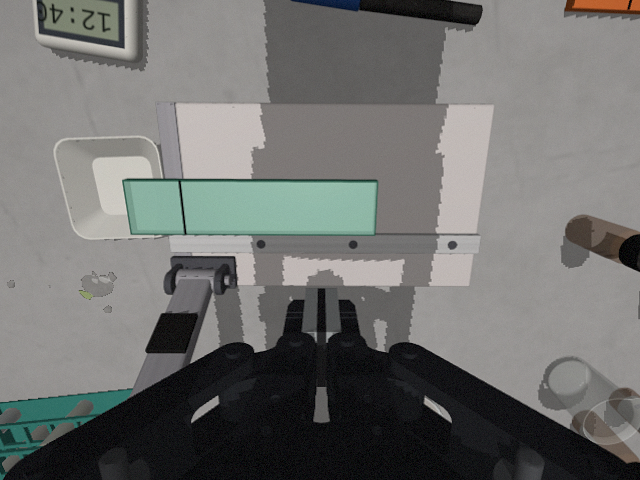

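The view is clear: the strip lies flush on the fence (v≈235), the score is at u≈180–185 and the steel edge's outer border runs from (157,103) to (170,250). I'll measure these numerically.

```bash
cat > m.py <<'E'
from h import *
def meas(p,du=0):
    g=cv2.GaussianBlur(p["image"],(3,3),0).astype(float);gr=g.mean(2);gx=cv2.Sobel(gr,-1,1,0,ksize=3);gy=cv2.Sobel(gr,-1,0,1,ksize=3)
    def sub(a):
        i=int(a.argmax());i=min(max(i,1),len(a)-2);q=a[i-1]-2*a[i]+a[i+1];return i+(0.5*(a[i-1]-a[i+1])/q if q else 0)
    def col(rows,f,arr): return np.array([(a0:=f(r)-7)+sub(arr[r,int(a0):int(a0)+15])-(a0-int(a0)) for r in rows])
    def line(rows,f,arr,z):
        u=col(rows,f,arr);k=np.polyfit(rows,u,1);e=u-np.polyval(k,rows);ok=abs(e)<1.5+0*e;k=np.polyfit(np.array(rows)[ok],u[ok],1)
        r=np.array([rows[0],rows[-1]]);print("line",k.round(3),"resid",np.std(u[ok]-np.polyval(k,np.array(rows)[ok])).round(2),ok.sum(),len(rows))
        return unproj(p,np.c_[np.polyval(k,r),r],z)[:,:2]
    sc=line(range(187,230),lambda r:180+(r-181)*.094+du,-gr,48)
    le=line(range(108,176),lambda r:157+(r-103)*.087,np.abs(gx),40)
    re=line(range(112,225),lambda r:493-(r-105)*.128,np.abs(gx),40)
    def hl(cols,v,arr,z):
        w=np.array([v-5+sub(arr[v-5:v+6,c]) for c in cols]);k=np.polyfit(cols,w,1);ok=abs(w-np.polyval(k,cols))<1.5;k=np.polyfit(np.array(cols)[ok],w[ok],1)
        c=np.array([cols[0],cols[-1]]);print("h",k.round(4),ok.sum(),len(cols));return unproj(p,np.c_[c,np.polyval(k,c)],z)[:,:2]
    near=hl(range(190,480),104,np.abs(gy),40)
    st=hl(range(int(140+du),int(365+du)),181,np.abs(gy),48)
    sf=hl(range(int(190+du),int(365+du)),235,np.abs(gy),48)
    v=near[1]-near[0];by=v/np.linalg.norm(v);bx=np.array([by[1],-by[0]])
    ang=lambda a:np.degrees(np.arctan2(*(a[1]-a[0])[::-1]))
    print("near ang",ang(near)-90,"strip ang",ang(st)-90,ang(sf)-90,"le",ang(le),"re",ang(re),"score",ang(sc))
    L=le.mean(0)@by;R=re.mean(0)@by
    print("width",R-L,"score from edge",sc.mean(0)@by-L)
    n=near.mean(0)@bx;print("strip near/far edge in bx",st.mean(0)@bx-n-65,sf.mean(0)@bx-n-65)
E
python3 - <<'E'
from m import *
meas(np.load("w5.npy",allow_pickle=True).item())
E
```

```text
line [1.13000e-01 1.58679e+02] resid 0.02 43 43
line [8.30000e-02 1.46684e+02] resid 0.72 54 68
line [-1.40000e-01  5.08351e+02] resid 0.06 113 113
h [4.500000e-03 1.022548e+02] 285 290
h [2.480000e-02 1.736308e+02] 199 225
h [-1.390000e-02  2.378942e+02] 165 175
near ang -12.066891660843922 strip ang -13.211984648830096 -10.97876060800587 le -14.719966875991922 re -12.107998516199679 score -12.101735568913359
width 219.30276931331855 score from edge 13.89689430342429
strip near/far edge in bx -16.97068533268464 20.509362406530443
```

```bash
python3 -m handwheel '[[-1,1.0,2.8,0,0,0,0],[-1,1.0,2.7,0,0,0,0],[-1,0,0,3.0,0,0,0],[-1,0,0,3.0,0,0,0],[-1,0,0,3.0,0,0,0],[-1,0,0,1.0,0,0,0],[-1,0,0,0.1,0,0,0],[-1,0,0,0,0,0,0],[-1,0,0,0,0,0,0]]'
python3 - <<'E'
from h import *
O=np.array([525.3,-69.5]);th=np.radians(-12.2);bx=np.array([np.cos(th),np.sin(th)]);by=np.array([-bx[1],bx[0]])
s=sense();d=s["tool_pos"][:2]-O;print(d@bx,d@by,s["tool_pos"],s["ft_force"])
E
```

```text
time: 12.23
tool_pos: [541.7, -21.4, 65.5]
tcp_rot: [180.0, 0.2, 168.0]
ft_force: [0.5, 0.1, 0.1]
finger_gap: 0.4
grip_force: 0.0
5.879056606440267 50.475187447446 [541.71294208 -21.40713996  65.47951616] [0.51288801 0.12569565 0.09999711]
```

```bash
python3 -m handwheel '[[-1,0.2,0,0.4,0,0,0],[-1,0,-0.3,0,0,0,0],[-1,0,-0.3,0,0,0,0],[-1,0,-0.3,0,0,0,0],[-1,0,-0.3,0,0,0,0],[-1,0,-0.3,0,0,0,0],[-1,0,-0.3,0,0,0,0],[-1,0,-0.2,0,0,0,0],[-1,0,-0.2,0,0,0,0],[-1,0,-0.1,0,0,0,0],[-1,0,0,0,0,0,0],[-1,0,0,0,0,0,0]]'
python3 - <<'E'
from h import *
O=np.array([525.3,-69.5]);th=np.radians(-12.2);bx=np.array([np.cos(th),np.sin(th)]);by=np.array([-bx[1],bx[0]])
s=sense();d=s["tool_pos"][:2]-O;print(d@bx,d@by,s["tool_pos"],s["ft_force"])
E
```

```text
time: 13.23
tool_pos: [533.5, -43.7, 59.1]
tcp_rot: [-180.0, -0.0, 168.0]
ft_force: [-1.2, 0.8, 0.4]
finger_gap: 0.4
grip_force: 0.0
2.599752740295824 26.98594689573194 [533.54383938 -43.6728988   59.10542823] [-1.21898501  0.79561229  0.37064013]
```

```bash
python3 -m handwheel '[[-1,0,1.0,0,0,0,0],[-1,0,0,-3.5,0,0,0],[-1,0,0,-3.5,0,0,0],[-1,0,0,-3.4,0,0,0],[-1,-1.0,-2.0,0,0,0,0],[-1,-1.2,-2.0,0,0,0,0],[-1,0,0,0,0,0,0],[-1,0,0,0,0,0,0]]'
python3 - <<'E'
from m import *
print(sense()["tool_pos"])
p=snapshot("wrist");np.save("w6.npy",p,allow_pickle=True);cv2.imwrite("pics/w6.png",p["image"][:,:,::-1])
meas(p,-16)
E
```

```text
time: 13.9
tool_pos: [549.2, -77.6, 163.1]
tcp_rot: [-180.0, -0.0, 168.0]
ft_force: [-0.5, -0.3, 0.4]
finger_gap: 0.2
grip_force: 0.0
[549.15509588 -77.592506   163.13963986]
line [  0.138 133.025] resid 0.03 43 43
line [9.20000e-02 1.45971e+02] resid 0.6 45 68
line [-1.38000e-01  5.07997e+02] resid 0.05 113 113
h [6.000000e-04 1.030222e+02] 284 290
h [1.810000e-02 1.749312e+02] 182 225
h [-2.030000e-02  2.386685e+02] 168 175
near ang -12.056793877917528 strip ang -13.016409292678674 -10.788912961800406 le -14.375660551857722 re -12.113297192903614 score -11.934452345106529
width 219.24808259318044 score from edge -0.6109944545699904
strip near/far edge in bx -17.192553731831026 20.443726562992936
```

View pics/w6.png

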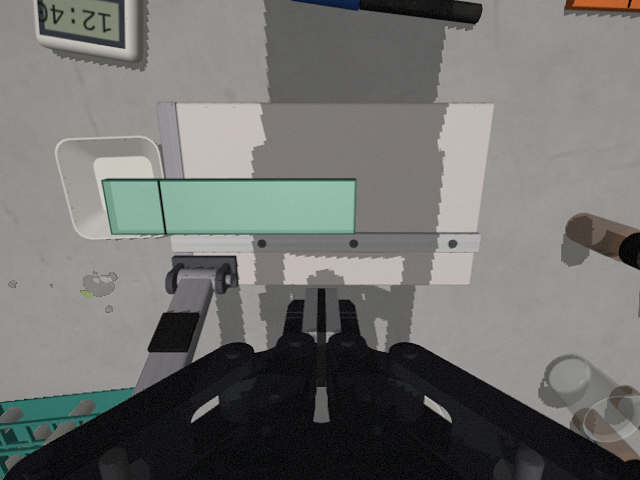

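The score now lies within about 0.5 mm of the breaking edge (u≈160 on the edge line) and the strip is flush. Next I'll go over and behind the knob.

```bash
python3 -m handwheel '[[-1,0,0,-3.8,0,0,0],[-1,0,0,-3.7,0,0,0],[-1,-2.8,-2.1,0,0,0,0],[-1,-2.8,-2.1,0,0,0,0],[-1,-2.8,-2.1,0,0,0,0],[-1,-2.8,-2.2,0,0,0,0],[-1,0,0,0,0,0,0],[-1,0,0,0,0,0,0]]'
python3 - <<'E'
from h import *
O=np.array([525.3,-69.5]);th=np.radians(-12.1);bx=np.array([np.cos(th),np.sin(th)]);by=np.array([-bx[1],bx[0]])
s=sense();B=lambda P:[round(float((P[:2]-O)@bx),1),round(float((P[:2]-O)@by),1),round(float(P[2]),1)]
print(B(s["tool_pos"]))
for n in("top","side"):
    p=snapshot(n)
    for d in place_of(p,"hold_down_knob")[:2]:print(n,B(np.array(d["location"])),d["conf"])
E
```

```text
time: 14.62
tool_pos: [640.9, -183.7, 235.6]
tcp_rot: [180.0, -0.2, 168.0]
ft_force: [0.3, 1.0, 0.7]
finger_gap: 0.1
grip_force: 0.0
[137.0, -87.4, 235.6]
top [91.0, -90.0, 156.6] 0.35
side [86.7, -84.8, 154.6] 0.63
```

```bash
python3 -m handwheel '[[-1,0,0,3.5,0,0,0],[-1,0,0,3.8,0,0,0],[-1,0,0,0,0,0,0],[-1,0.8,0,0,0,0,0],[-1,0.6,0,0,0,0,0],[-1,0.5,0,0,0,0,0],[-1,0.5,0,0,0,0,0],[-1,0.5,0,0,0,0,0],[-1,0.5,0,0,0,0,0]]'
python3 -m handwheel '[[-1,0.5,0,0,0,0,0],[-1,0.5,0,0,0,0,0],[-1,0.5,0,0,0,0,0],[-1,0.5,0,0,0,0,0],[-1,0.5,0,0,0,0,0],[-1,0.5,0,0,0,0,0],[-1,0.5,0,0,0,0,0],[-1,0.5,0,0,0,0,0],[-1,0.5,0,0,0,0,0],[-1,0.5,0,0,0,0,0],[-1,0.5,0,0,0,0,0]]'
python3 - <<'E'
from h import *
O=np.array([525.3,-69.5]);th=np.radians(-12.1);bx=np.array([np.cos(th),np.sin(th)]);by=np.array([-bx[1],bx[0]])
s=sense();B=lambda P:[round(float((P[:2]-O)@bx),1),round(float((P[:2]-O)@by),1),round(float(P[2]),1)]
print(B(s["tool_pos"]))
p=snapshot("side")
for d in place_of(p,"hold_down_knob")[:2]:print(B(np.array(d["location"])),d["conf"])
E
```

```text
time: 15.57
tool_pos: [608.4, -176.9, 167.2]
tcp_rot: [-180.0, 0.2, 168.0]
ft_force: [1.8, -0.4, 2.3]
finger_gap: 0.4
grip_force: 1.2
time: 16.48
tool_pos: [553.2, -165.1, 165.0]
tcp_rot: [180.0, -0.0, 168.0]
ft_force: [1.2, -0.5, -0.6]
finger_gap: -0.2
grip_force: 0.3
[47.4, -87.6, 165.0]
[20.1, -88.8, 159.0] 0.61
[2.2, 18.6, 45.1] 0.2
```

The knob is at x≈20, about 1.27 rad, so the bar sinks by itself. I'll back away upward and wait.

```bash
python3 -m handwheel '[[-1,-1.0,0,0,0,0,0],[-1,-1.0,0,-2.0,0,0,0],[-1,0,0,-3.5,0,0,0],[-1,0,0,-3.5,0,0,0],[-1,0,3.0,0,0,0,0],[-1,0,3.0,0,0,0,0],[-1,0,3.0,0,0,0,0],[-1,0,0,0,0,0,0],[-1,0,0,0,0,0,0],[-1,0,0,0,0,0,0],[-1,0,0,0,0,0,0],[-1,0,0,0,0,0,0]]' >/dev/null
for i in 1 2 3 ; do python3 -m handwheel '[[-1,0,0,0,0,0,0],[-1,0,0,0,0,0,0],[-1,0,0,0,0,0,0],[-1,0,0,0,0,0,0],[-1,0,0,0,0,0,0],[-1,0,0,0,0,0,0],[-1,0,0,0,0,0,0],[-1,0,0,0,0,0,0],[-1,0,0,0,0,0,0],[-1,0,0,0,0,0,0],[-1,0,0,0,0,0,0],[-1,0,0,0,0,0,0]]' >/dev/null; done
python3 -m handwheel '[[-1,0,0,0,0,0,0],[-1,0,0,0,0,0,0],[-1,0,0,0,0,0,0],[-1,0,0,0,0,0,0],[-1,0,0,0,0,0,0],[-1,0,0,0,0,0,0],[-1,0,0,0,0,0,0],[-1,0,0,0,0,0,0],[-1,0,0,0,0,0,0],[-1,0,0,0,0,0,0],[-1,0,0,0,0,0,0],[-1,0,0,0,0,0,0]]'
python3 - <<'E'
from h import *
O=np.array([525.3,-69.5]);th=np.radians(-12.1);bx=np.array([np.cos(th),np.sin(th)]);by=np.array([-bx[1],bx[0]])
s=sense();B=lambda P:[round(float((P[:2]-O)@bx),1),round(float((P[:2]-O)@by),1),round(float(P[2]),1)]
print(B(s["tool_pos"]))
for n in ("side","top","wrist"):
  p=snapshot(n)
  for q in("hold_down_knob","score","strip_mid","break_edge"):
    for d in place_of(p,q):
      b=B(np.array(d["location"]))
      if max(map(abs,b))<180 : print(n,q,b,round(d["conf"],2))
np.save("w7.npy",p,allow_pickle=True)
E
```

```text
time: 21.58
tool_pos: [592.2, -81.4, 255.3]
tcp_rot: [-180.0, 0.0, 168.0]
ft_force: [-0.0, 0.2, -0.4]
finger_gap: -0.3
grip_force: 0.0
[67.9, 2.4, 255.3]
side hold_down_knob [-56.5, -86.5, 56.9] 0.98
side score [5.2, -108.8, 52.5] 0.68
side score [1.9, 16.6, 44.3] 0.59
side strip_mid [-2.8, -61.4, 45.9] 0.88
side break_edge [0.7, -108.9, 42.4] 0.87
top hold_down_knob [-52.9, -88.0, 56.6] 0.7
top score [0.6, -112.5, 45.0] 0.97
top score [3.3, -111.8, 35.5] 0.61
top strip_mid [2.1, -57.4, 44.0] 0.88
top break_edge [2.7, -109.7, 37.2] 0.83
top break_edge [-2.7, -1.5, 6.8] 0.32
wrist hold_down_knob [-57.4, -84.2, 53.8] 0.76
wrist score [6.7, -114.8, 49.2] 0.94
wrist strip_mid [2.6, -61.1, 41.3] 0.89
```

The bar is level on the strip. I'll make one precise check of the score in the last picture before handing in.

Run:
```python
from h import *
O=np.array([525.3,-69.5]);th=np.radians(-12.06);bx=np.array([np.cos(th),np.sin(th)]);by=np.array([-bx[1],bx[0]])
W=lambda x,y,z:np.r_[O+x*bx+y*by,z]
def prof(p,xs,ys,z,kind):
    out=[]
    for x in xs:
        uv=proj(p,np.array([W(x,y,z) for y in ys])).astype(np.float32)
        im=cv2.GaussianBlur(p["image"],(3,3),0).astype(np.float32).mean(2)
        a=cv2.remap(im,uv[:,0][None],uv[:,1][None],1)[0]
        out.append(ys[(-a if kind=="dark" else abs(np.gradient(a))).argmax()])
    return np.median(out),np.std(out).round(2)
for f in("w6.npy","w7.npy"):
    p=np.load(f,allow_pickle=True).item()
    print(f,"score",prof(p,np.arange(-10,16,1),np.arange(-118,-101,.2),48,"dark"),
     "tail",prof(p,np.arange(-10,16,1),np.arange(14,32,.2),48,"edge"),
     "right edge",prof(p,np.arange(-50,-30,1),np.arange(100,120,.2),40,"edge"))
```

```text
w6.npy score (np.float64(-111.1999999999999), np.float64(0.16)) tail (np.float64(19.39999999999998), np.float64(0.23)) right edge (np.float64(108.60000000000012), np.float64(0.19))
w7.npy score (np.float64(-111.59999999999991), np.float64(0.22)) tail (np.float64(19.09999999999998), np.float64(0.35)) right edge (np.float64(108.40000000000012), np.float64(0.28))
```

```bash
python3 -c "from bench import *;print(hand_in())"
```

```text
the job is handed in; nothing more can be done
None
```

The job is handed in, with no verdict returned: by my last camera measurements the strip lies flush on the fence, its score line is within about 1 mm of the breaking edge, and the hold-down bar rests level on it.

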